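# Unlatch and slide the thick battery off a video light

## Task

A video light lies face down on the desk with two batteries latched in the rails on its back, one thick and one slim. Press the spring catch behind the thick battery down with a fingertip and, keeping it down, push that battery forward past the catch and on until it is right out of its hooks, then leave it lying flat on the back of the light with the catch sprung up again and the hand clear. Only push it, never lift it, and leave the slim battery latched and the other things where they are.

Things in the scene. Friction and masses are not known exactly. Their poses are not given: they have to be found in the camera images.
- light: the black video light, fixed, face down: 270 mm (its x) by 230 mm (its y), flat back 38 mm above the desk. Origin: centre of its underside, on the desk; z up. Battery bays at its x = -75 mm and +5 mm, catch at the -y end of each. Knobs, 15 mm high, along its +x edge. A folded steel yoke, 32 mm high (screw 52 mm), lies round its -y end to y = -201 mm
- thick_battery: the thick slide-on battery, grey, 39 mm tall, 38.4 wide (its x), 71 long (its y), about 195 g, in either bay. Origin: centre of its underside; axes as the light's. Latched: origin at the light's y = -34.5 mm, 38 mm above the desk, rear (-y) end at the light's y = -70 mm, 1 mm of play. It slides off along +y
- slim_battery: the slim slide-on battery, grey, 20.5 mm tall, 38.4 wide (its x), 71 long (its y), about 110 g, in either bay. Origin: centre of its underside; axes as the light's. Latched: origin at the light's y = -34.5 mm, 38 mm above the desk, rear (-y) end at the light's y = -70 mm, 1 mm of play. It slides off along +y
- catch_a_top (a point): centre of the top of the spring catch's press pad, bay at the light's x = -75 mm. Ribbed grey pad, 26 mm (light's x) by 20 mm (light's y), centred at the light's y = -81.5 mm; when up its top is 9.5 mm proud of the light's back (47.5 mm above the desk); it goes straight down. Its front edge is 1.5 mm behind the rear end of a latched battery
- catch_b_top (a point): centre of the top of the spring catch's press pad, bay at the light's x = +5 mm. Ribbed grey pad, 26 mm (light's x) by 20 mm (light's y), centred at the light's y = -81.5 mm; when up its top is 9.5 mm proud of the light's back (47.5 mm above the desk); it goes straight down. Its front edge is 1.5 mm behind the rear end of a latched battery
- catch_a (a joint): pad at catch_a_top's travel: 0 up, 0.0075 fully down (2 mm proud of the light's back); about 2.4 N to start, 6 N at the stop; springs up when let go. Its tooth (14 mm wide, 5 to 8 mm ahead of the pad's front edge, in a pocket under the battery) is clear of the battery from 0.006 on
- catch_b (a joint): pad at catch_b_top's travel: 0 up, 0.0075 fully down (2 mm proud of the light's back); about 2.4 N to start, 6 N at the stop; springs up when let go. Its tooth (14 mm wide, 5 to 8 mm ahead of the pad's front edge, in a pocket under the battery) is clear of the battery from 0.006 on
- hooks_a (a point): on the back of the light between the hooks of the bay at x = -75 mm (light's y = -15 mm). Side fences 10 mm high, 41 mm apart, run from the light's y = -62 to 0 mm; from y = -30 to 0 they carry inward hook lips 4 to 7 mm above the back, 32.5 mm apart, over the battery's front feet. The catch must stay down for the first 8 to 9 mm of the slide; the hooks let go after 30 mm
- hooks_b (a point): on the back of the light between the hooks of the bay at x = +5 mm (light's y = -15 mm). Side fences 10 mm high, 41 mm apart, run from the light's y = -62 to 0 mm; from y = -30 to 0 they carry inward hook lips 4 to 7 mm above the back, 32.5 mm apart, over the battery's front feet. The catch must stay down for the first 8 to 9 mm of the slide; the hooks let go after 30 mm
- glass: clear drinking glass on the desk, 76 mm wide, 135 mm tall; origin under its centre
- plug: white mains USB charger block on the desk, 45 x 45 x 27 mm; origin under its centre
- coins: stack of coins on the desk, 25 mm wide, 12 mm high; origin under its centre
- lens_cap: black round lens cap lying on the flat back of the light near its +y edge, 52 mm wide, 8 mm thick; origin under its centre
- drive: black portable disk drive on the desk, 80 x 115 x 16 mm; origin under its centre
- card_case: white memory card case on the desk, 44 x 58 x 12 mm; origin under its centre
- webcam: black webcam on its foot on the desk, 90 mm wide, 48 mm tall; origin under its centre
There are look-alikes about, which are no part of the job. What is shaped like the thick_battery but red is not meant.

How it is judged:
By the outcome, as a careful person would: the job done as asked, in the order asked, and still so for the second after the job is handed in, with the robot touching nothing.
It also fails if it takes over 35 s, if anything falls off the work surface, if the arm or the gripper's body presses on something with over 40 N, if the wrist force passes 120 N, or if a joint passes its speed limit or range.

## Robot

A 7-joint arm with a two-finger parallel gripper is mounted at the origin on the work surface. World frame = base frame: x ahead of the robot, y to its left, z up, the work surface at z = 0. Lengths are in m, angles in rad, forces in N, time in s.
With the tool pointing down it reaches from about 0.425 to 0.875 m from the base axis. Payload 9.9 kg.
Tool frame: the origin (TCP) lies at the very end of the fingers, on their centre line; the grasp point (between the pads) lies 19 mm behind it (robot.grip_point_offset is the z of the grasp point in the tool frame, in m); z points along the fingers, x is the direction in which the jaws open and shut, and the axes are right-handed (so a half turn about z gives the same grasp; the last joint's range is limited). The gripper opens to 85 mm and grips with 20 to 120 N. Pads are 22 mm wide; open, the fingers measure 114 mm over their backs; the gripper's body (76 mm by 85 mm) begins 54 mm behind the grasp point. The pads swing forward as they close: fully open they stand 13 mm farther back than shut.
Start: joints at [-1.335, 0.576, 0.025, 1.437, -0.015, 1.129, -0.057], TCP at [0.212, 0.641, 0.231] pointing down, gripper open.
Joint ranges: [-2.76, 2.76], [-0.34, 2.15], [-1.52, 1.57], [0.19, 2.46], [-1.09, 4.23], [0.17, 1.99], [-2.82, 2.82]. Speed limits (rad/s): [2.22, 2.22, 3.01, 3.01, 3.14, 3.14, 3.14].

## Interface

Orientations are given as a 3x3 rotation matrix whose columns are the frame's x, y, z axes.
In Python, from rig import robot gives the robot as it stands.
- The arm moves only by the tool jog_arm, never from a script. Its argument "increments" is a list of rows, each an object with "claw": the gripper's target within -1 to 1 (shut at 1, half-way at 0, fully open at -1); "offset": the shift along the tool's x, y, z in mm, a list of three; "rotation": the turn, a rotation vector about the tool's x, y, z in degrees, a list of three. In form: [{"claw": claw, "offset": [dx, dy, dz], "rotation": [ax, ay, az]}, ...]. A call has 1 to 12 rows; each row is the pose to reach, as a shift and turn from the pose measured when the call began, along the tool's axes at that moment; what a row does not reach only later rows make up. A row lasts 1/12 s, in which the tool goes at most 41.7 mm and 7.16 degrees, less where a joint would pass 70% of its speed; a pose out of reach is approached as far as the arm can. A call with a gripper value outside its range is refused whole. The fingers move at their own pace and stop on an object; "newtons" is the grip in N (left out, the last holds). Time passes only in rows, so rows that repeat a pose let the fingers close. It gives the time, the measured TCP pose, the force and the opening at its end, in the units of the state.
- robot.observe(): the state, without advancing time (a new reading comes with each control period).
- robot.camera(name): name is "scene" or "side" or "wrist"; returns the picture (480x640x3 uint8, red, green, blue); there is no depth.
- robot.get_calibration(name): a dict with "camera_matrix" (3x3 intrinsics, pixels), "k1" (the pictures are not rectified: a ray, as slopes to the right and down, at radius r is drawn at 1 + k1 r^2 times it, then the intrinsics apply), "xyz" and "rotation" of the camera in the world. Camera axes: x right, y down, z forward; pixel columns grow to the right and rows downward; lengths in m; the calibration is good to about 2 mm. A picture is of the moment at which its call begins: read the wrist's pose just before it. get_calibration takes no time and is no camera call; for the wrist camera it gives the pose at the moment of the call.
- robot.job_done(): hands the job in, once; it reports no verdict.
The state is a dict: "time": time; "joint_positions": joint angles; "joint_velocities": joint speeds; "effort": joint torques, N m; "tcp_pos": TCP position; "orientation": TCP orientation; "wrist_force": force on the tool from outside, world axes, zero at the start; "moment": the same for the moment, N m; "gripper_width": opening from 0.0 (shut) to 1.0 (fully open).
Only numpy, scipy, OpenCV 4.12 (cv2) and the standard library are available. Lean on these libraries where they do the work, as an engineer would, in place of code of your own. Each camera call takes 0.05 s, during which the arm holds its last target. There are 200 camera calls.

## Working session

There is one attempt and no reset: what is moved stays moved. The work goes in short steps, Python scripts to look and compute and a tool call to move; the robot and the scene stay as the last step left them, time stands still between calls to the robot, and variables do not carry over. Pictures are saved under pics/ and viewed, about 8 in all and at most 12, crops included, and the job is handed in when it is done.

Besides the shell and the picture viewer there is one more tool, called as a command line: name --argument value ..., lists and objects as JSON in quotes. jog_arm: Moves the arm, as the interface text tells. Its arguments: {"type":"object","properties":{"increments":{"type":"array","items":{"type":"object","properties":{"claw":{"type":"number"},"offset":{"type":"array","items":{"type":"number"}},"rotation":{"type":"array","items":{"type":"number"}}}}},"newtons":{"type":"number"}},"required":["increments"]}

```bash
mkdir -p pics; ls
python3 - <<'E'
from rig import robot
import cv2,numpy as np
s=robot.observe()
print({k:np.round(v,3).tolist() for k,v in s.items()}, robot.grip_point_offset)
for n in("scene","side","wrist"):
    c=robot.get_calibration(n); print(n,{k:np.round(v,4).tolist() for k,v in c.items()})
    cv2.imwrite(f"pics/{n}0.png",robot.camera(n)[:,:,::-1])
E
```

```text
pics
{'time': 0.0, 'joint_positions': [-1.335, 0.577, 0.025, 1.438, -0.015, 1.129, -0.056], 'joint_velocities': [0.001, -0.0, 0.0, -0.0, -0.0, -0.0, 0.001], 'effort': [-0.0, -76.578, 2.25, -28.597, 0.015, 0.013, 0.0], 'tcp_pos': [0.212, 0.64, 0.23], 'orientation': [[0.314, 0.949, -0.0], [0.949, -0.314, -0.002], [-0.002, 0.0, -1.0]], 'wrist_force': [0.606, -0.372, 0.193], 'moment': [-0.058, -0.03, -0.036], 'gripper_width': 1.0} -0.0187
scene {'camera_matrix': [[438.0238, 0.0, 326.3083], [0.0, 438.0238, 244.7572], [0.0, 0.0, 1.0]], 'k1': 0.0149, 'xyz': [1.0497, -0.3468, 0.6782], 'rotation': [[0.6452, 0.5236, -0.5564], [0.764, -0.4451, 0.4671], [-0.0031, -0.7265, -0.6872]]}
side {'camera_matrix': [[535.6059, 0.0, 309.4368], [0.0, 535.6059, 228.5797], [0.0, 0.0, 1.0]], 'k1': -0.1301, 'xyz': [0.4996, 0.8511, 0.6142], 'rotation': [[-0.9941, -0.078, 0.0748], [-0.1055, 0.5517, -0.8274], [0.0233, -0.8304, -0.5567]]}
wrist {'camera_matrix': [[410.2786, 0.0, 313.7698], [0.0, 410.2786, 242.4784], [0.0, 0.0, 1.0]], 'k1': -0.0367, 'xyz': [0.141, 0.6664, 0.3736], 'rotation': [[0.314, 0.9071, 0.2805], [0.9494, -0.2996, -0.0941], [-0.0013, 0.2958, -0.9552]]}
```

View pics/scene0.png

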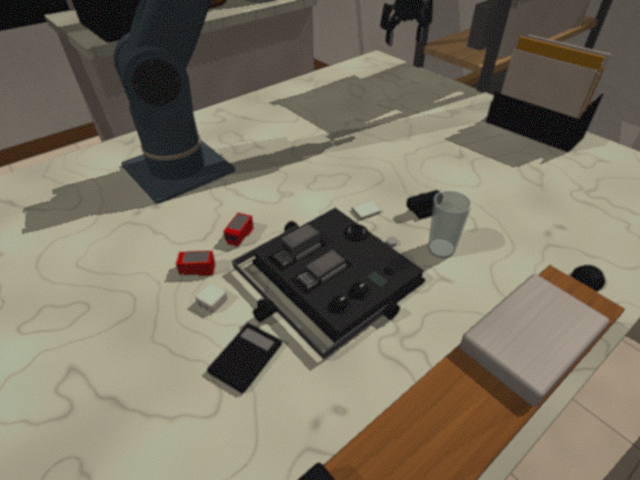

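View pics/side0.png

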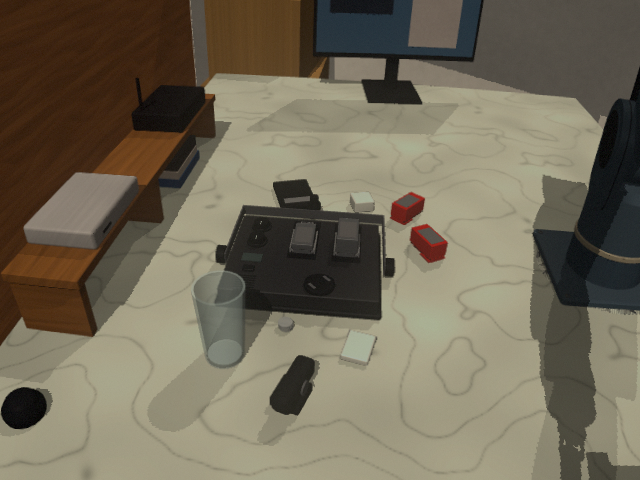

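The scene view shows the light at about (330,280) with two batteries, at (300,238) and (325,265). The side view shows them at (347,238), apparently the taller, and (303,240). The yoke is on the far (-y) side and the knobs are on the left (+x). Next I'll enlarge both views to measure corners.

Run:
```python
import cv2,numpy as np
a=cv2.imread("pics/side0.png")[200:320,210:400]; b=cv2.imread("pics/scene0.png")[200:350,230:430]
f=lambda i,s:cv2.convertScaleAbs(cv2.resize(i,None,fx=s,fy=s,interpolation=cv2.INTER_CUBIC),alpha=1.8,beta=10)
cv2.imwrite("pics/c_side.png",f(a,4)); cv2.imwrite("pics/c_scene.png",f(b,4))
```

```text
(no output)
```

View pics/c_side.png

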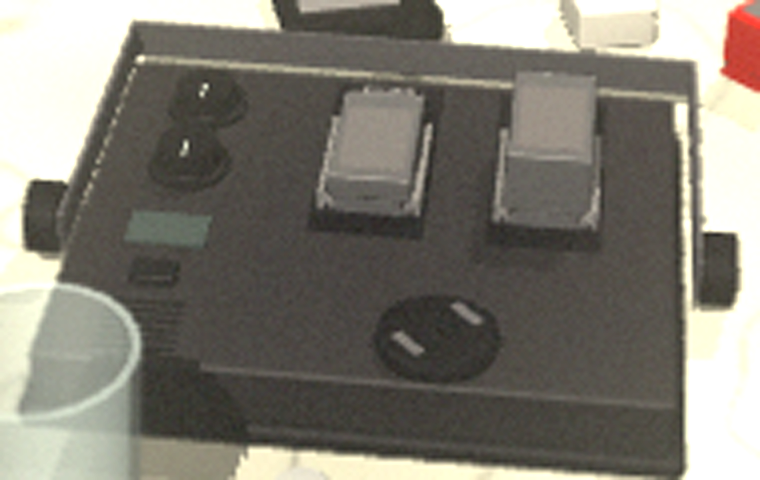

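View pics/c_scene.png

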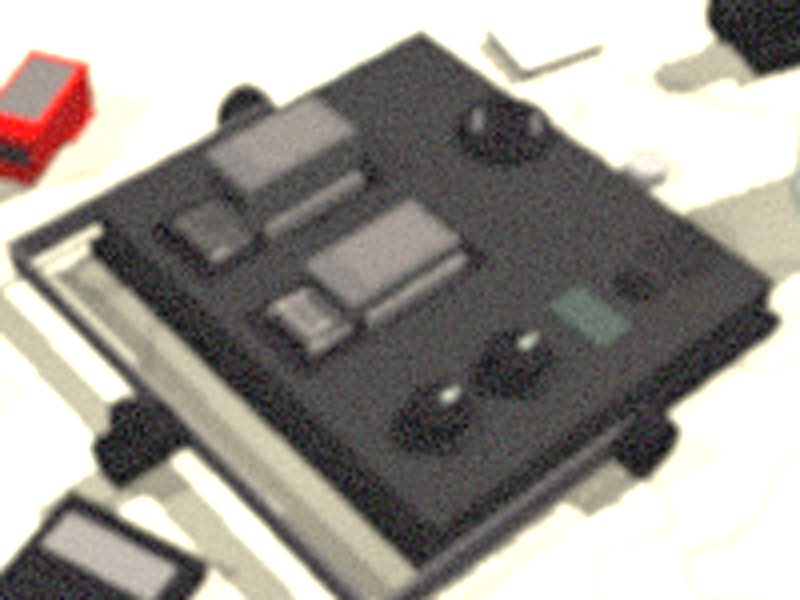

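Thick battery is in bay a: side crop right-hand block, top corners (517,72)-(600,153). The scene crop shows it at (207–355, 95–190), with its pad at (165–252, 197–268). The lens cap is on the back near the +y edge, ahead of it.

```bash
cat > h.py <<'E'
from rig import robot
import numpy as np, cv2
def ray(cal,uv):
    K=np.array(cal["camera_matrix"]); k=cal["k1"]
    p=cv2.undistortPoints(np.array(uv,float).reshape(-1,1,2),K,np.array([k,0,0,0.]),None,None).reshape(-1,2)
    return np.c_[p,np.ones(len(p))]@np.array(cal["rotation"]).T
def plane(cal,uv,z):
    d=ray(cal,uv); o=np.array(cal["xyz"]); t=(z-o[2])/d[:,2]
    return (o+d*t[:,None])[:,:2]
def rigid(L,W):
    L=np.array(L,float);W=np.array(W)
    a,b=L.mean(0),W.mean(0);A,B=L-a,W-b
    th=np.arctan2((A[:,0]*B[:,1]-A[:,1]*B[:,0]).sum(),(A*B).sum())
    R=np.array([[np.cos(th),-np.sin(th)],[np.sin(th),np.cos(th)]])
    t=b-R@a
    return th,t,(W-(L@R.T+t))
E
python3 - <<'E'
from h import *
def bat(x): return [(x-19.2,1),(x+19.2,1),(x+19.2,-70),(x-19.2,-70)]
def pad(x): return [(x-13,-71.5),(x+13,-71.5),(x+13,-91.5),(x-13,-91.5)]
S=[("corn",38,[(420,35),(775,290),(425,535),(100,235)],[(-135,115),(135,115),(135,-115),(-135,-115)]),
("thick",77,[(315,95),(355,130),(245,190),(207,155)],bat(-75)),
("slim",58.5,[(410,200),(465,240),(357,305),(308,263)],bat(5)),
("padA",47.5,[(200,197),(252,235),(213,268),(165,228)],pad(-75)),
("cap",46,[(508,125)],[(0,0)])]
D=[("corn",38,[(675,400),(140,57),(685,98)],[(-135,115),(135,-115),(-135,-115)]),
("thick",77,[(517,72),(597,72),(600,153),(510,153)],[(-55.8,-70),(-94.2,-70),(-94.2,1),(-55.8,1)]),
("slim",58.5,[(347,92),(424,92),(410,180),(330,178)],[(24.2,-70),(-14.2,-70),(-14.2,1),(24.2,1)]),
("cap",46,[(437,335)],[(0,0)])]
for n,off,T in(("scene",(230,200),S),("side",(210,200),D)):
    cal=robot.get_calibration(n); L=[];W=[];N=[]
    for m,z,px,l in T:
        uv=(np.array(px,float)+.5)/4-.5+off
        w=plane(cal,uv,z/1000)*1000
        if m=="cap": cap=w; continue
        L+=l;W+=w.tolist();N+=[m]*len(l)
    th,t,r=rigid(L,W); c,s=np.cos(th),np.sin(th);R=np.array([[c,-s],[s,c]])
    print(n,np.degrees(th),t); print([(m,np.round(x@R).tolist()) for m,x in zip(N,r)])
    print("cap in light",(cap-t)@R)
E
```

```text
scene 0.8786663157417858 [582.79105861  72.40700023]
[('corn', [4.0, -3.0]), ('corn', [1.0, -5.0]), ('corn', [-5.0, -4.0]), ('corn', [17.0, -6.0]), ('thick', [-0.0, 3.0]), ('thick', [-4.0, 1.0]), ('thick', [-5.0, 2.0]), ('thick', [-0.0, 4.0]), ('slim', [-2.0, 1.0]), ('slim', [-1.0, 3.0]), ('slim', [-3.0, 5.0]), ('slim', [-2.0, 5.0]), ('padA', [-10.0, 1.0]), ('padA', [4.0, 4.0]), ('padA', [9.0, -5.0]), ('padA', [-3.0, -6.0])]
cap in light [[-34.41496834  89.57743348]]
side 0.5177996018142123 [576.53557176  74.75036266]
[('corn', [3.0, -3.0]), ('corn', [-1.0, -1.0]), ('corn', [-4.0, 1.0]), ('thick', [-0.0, 4.0]), ('thick', [1.0, -1.0]), ('thick', [-2.0, -5.0]), ('thick', [-0.0, -0.0]), ('slim', [-0.0, 4.0]), ('slim', [2.0, -1.0]), ('slim', [2.0, -0.0]), ('slim', [-1.0, 3.0])]
cap in light [[-32.48073686  92.04469933]]
```

The light sits at about (578, 74) mm, turned about +0.7°. The two views agree to about 6 mm, and the sizes match what's given. The cap's rear edge is at light y ≈ 64, so a push of about 36 mm clears it. I'll go above the pad with tool x along light x, shut the fingers, and refine with the wrist camera.

```bash
cat >> h.py <<'E'
from scipy.spatial.transform import Rotation as Ro
def goto(x,y,z,yaw):
    s=robot.observe(); R=np.array(s["orientation"]); p=np.array(s["tcp_pos"])*1000
    c,q=np.cos(np.radians(yaw)),np.sin(np.radians(yaw))
    T=np.array([[c,q,0],[q,-c,0],[0,0,-1]])
    print("t",s["time"],"tcp",p.round(1),"F",np.round(s["wrist_force"],1),"w",s["gripper_width"])
    print("offset",(R.T@(np.array([x,y,z])-p)).round(1),"rot",Ro.from_matrix(R.T@T).as_rotvec(degrees=True).round(2))
E
python3 -c "
from h import *
goto(504,-60,210,0.7)"
```

```text
t 0.15 tcp [212.1 640.4 230.7] F [-0.2 -0.1  0.1] w 1.0018783237770572
offset [-573.1  497.3   21.4] rot [5.000e-02 6.000e-02 7.098e+01]
```

jog_arm --increments '[{"claw": 1,"offset": [-573,497,21],"rotation": [0,0,71]},{"claw": 1,"offset": [-573,497,21],"rotation": [0,0,71]},{"claw": 1,"offset": [-573,497,21],"rotation": [0,0,71]},{"claw": 1,"offset": [-573,497,21],"rotation": [0,0,71]},{"claw": 1,"offset": [-573,497,21],"rotation": [0,0,71]},{"claw": 1,"offset": [-573,497,21],"rotation": [0,0,71]},{"claw": 1,"offset": [-573,497,21],"rotation": [0,0,71]},{"claw": 1,"offset": [-573,497,21],"rotation": [0,0,71]},{"claw": 1,"offset": [-573,497,21],"rotation": [0,0,71]},{"claw": 1,"offset": [-573,497,21],"rotation": [0,0,71]},{"claw": 1,"offset": [-573,497,21],"rotation": [0,0,71]},{"claw": 1,"offset": [-573,497,21],"rotation": [0,0,71]}]'

```text
time: 1.15
tcp_pos: [0.4044, 0.1776, 0.2176]
orientation: [[1.0, 0.012, -0.0], [0.012, -1.0, -0.001], [-0.0, 0.001, -1.0]]
wrist_force: [0.8, 1.0, 1.2]
gripper_width: -0.003
```

```bash
python3 -c "
from h import *
goto(504,-60,210,0.7); print(robot.observe()['joint_positions'])"
```

```text
t 1.15 tcp [404.4 177.6 217.6] F [0.8 1.  1.2] w -0.003409686323006636
offset [ 96.8 238.7   7.8] rot [ 0.06  0.01 -0.03]
[-0.8633961   0.2698443   0.44031677  2.04990694 -0.15034486  0.85271222
 -0.32608377]
```

jog_arm --increments '[{"claw": 1,"offset": [97,239,8],"rotation": [0,0,0]},{"claw": 1,"offset": [97,239,8],"rotation": [0,0,0]},{"claw": 1,"offset": [97,239,8],"rotation": [0,0,0]},{"claw": 1,"offset": [97,239,8],"rotation": [0,0,0]},{"claw": 1,"offset": [97,239,8],"rotation": [0,0,0]},{"claw": 1,"offset": [97,239,8],"rotation": [0,0,0]},{"claw": 1,"offset": [97,239,8],"rotation": [0,0,0]},{"claw": 1,"offset": [97,239,8],"rotation": [0,0,0]},{"claw": 1,"offset": [97,239,8],"rotation": [0,0,0]}]'

```text
time: 1.9
tcp_pos: [0.5039, -0.0604, 0.2095]
orientation: [[1.0, 0.01, -0.001], [0.01, -1.0, -0.001], [-0.001, 0.001, -1.0]]
wrist_force: [0.1, 1.3, 0.2]
gripper_width: -0.001
```

Run:
```python
from h import *
goto(504,-60,210,0.7)
c=robot.get_calibration("wrist"); i=robot.camera("wrist")[:,:,::-1]
cv2.imwrite("pics/w1.png",i); import json; json.dump({k:np.array(v).tolist() for k,v in c.items()},open("w1.json","w"))
cv2.imwrite("pics/w1b.png",cv2.convertScaleAbs(i,alpha=1.8,beta=10))
```

```text
t 1.9 tcp [503.9 -60.4 209.5] F [0.1 1.3 0.2] w -0.0008033166949048861
offset [ 0.2 -0.4 -0.5] rot [ 0.04  0.06 -0.12]
```

View pics/w1b.png

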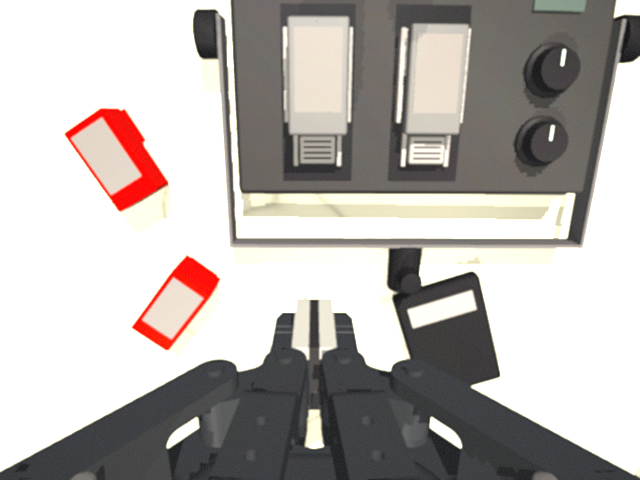

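The wrist view shows pad A at (300–337, 135–165), with the thick battery's rear top edge at row 133 and columns 289–346. The light's -y edge is at row 191 and the fingertip at (314,300).

Run:
```python
from h import *; import json
c=json.load(open("w1.json"))
for n,z,px in [("edge-y",38,[(241,191),(611,191)]),("thick rear",77,[(289,133.5),(346,133.5),(289,16),(349,16)]),("slim",58.5,[(404,133),(461,133),(412,24),(469,24)]),("padA",47.5,[(301,135),(337,135),(301,165),(337,165)]),("padB",47.5,[(408,136),(449,136),(408,165),(449,165)]),("tip",209.5,[(293,300),(335,300)])]:
    print(n,(plane(c,px,z/1000)*1000).round(1).tolist())
i=cv2.imread("pics/w1.png")
g=cv2.cvtColor(i,cv2.COLOR_BGR2GRAY).astype(int)
print("col318 rows125-200",g[125:200,306:332].mean(1).round().astype(int).tolist())
print("row150 cols285-350",g[145:155,285:350].mean(0).round().astype(int).tolist())
```

```text
edge-y [[447.8, -39.3], [738.0, -35.4]]
thick rear [[487.5, 5.9], [524.7, 6.3], [487.9, 75.3], [524.3, 75.7]]
slim [[566.4, 6.4], [606.3, 7.0], [566.8, 75.5], [604.2, 76.4]]
padA [[494.4, 3.7], [520.4, 4.0], [494.5, -17.8], [521.0, -17.5]]
padB [[571.8, 3.9], [601.6, 4.4], [573.3, -16.9], [603.7, -16.4]]
tip [[496.6, -50.2], [512.6, -50.0]]
col318 rows125-200 [109, 109, 108, 109, 108, 109, 108, 102, 88, 70, 60, 69, 85, 92, 88, 70, 54, 68, 87, 93, 85, 61, 56, 80, 92, 90, 75, 54, 62, 83, 92, 84, 60, 54, 79, 92, 92, 84, 60, 34, 22, 21, 21, 22, 21, 22, 21, 25, 30, 33, 33, 33, 33, 33, 33, 38, 49, 53, 53, 53, 53, 53, 53, 53, 49, 42, 30, 37, 85, 130, 144, 144, 142, 142, 142]
row150 cols285-350 [25, 23, 22, 22, 22, 21, 21, 32, 57, 80, 91, 89, 73, 48, 46, 70, 87, 90, 85, 77, 74, 72, 73, 72, 73, 73, 73, 73, 73, 73, 73, 73, 73, 72, 73, 73, 73, 73, 73, 73, 74, 75, 74, 74, 74, 78, 87, 92, 89, 76, 52, 52, 83, 103, 109, 101, 73, 43, 33, 33, 34, 34, 34, 34, 34]
```

Battery rear is at y ≈ 5 mm and the pad centre at ≈ (507, -7), with 22 mm of finger along y and 16 mm across. These match the sizes given to within 2 mm. I'll come down just behind the battery.

jog_arm --increments '[{"claw": 1,"offset": [3.5,-50,30],"rotation": [0,0,0]},{"claw": 1,"offset": [3.5,-50,60],"rotation": [0,0,0]},{"claw": 1,"offset": [3.5,-50,90],"rotation": [0,0,0]},{"claw": 1,"offset": [3.5,-50,115],"rotation": [0,0,0]},{"claw": 1,"offset": [3.5,-50,130],"rotation": [0,0,0]},{"claw": 1,"offset": [3.5,-50,140],"rotation": [0,0,0]},{"claw": 1,"offset": [3.5,-50,147],"rotation": [0,0,0]},{"claw": 1,"offset": [3.5,-50,152],"rotation": [0,0,0]},{"claw": 1,"offset": [3.5,-50,155],"rotation": [0,0,0]},{"claw": 1,"offset": [3.5,-50,155],"rotation": [0,0,0]},{"claw": 1,"offset": [3.5,-50,155],"rotation": [0,0,0]}]'

```text
time: 2.87
tcp_pos: [0.5065, -0.0088, 0.0548]
orientation: [[1.0, 0.013, -0.001], [0.013, -1.0, 0.0], [-0.001, -0.0, -1.0]]
wrist_force: [0.8, 0.2, 0.5]
gripper_width: 0.001
```

Run:
```python
from h import *
goto(507,-10,50,0.6)
a=robot.camera("scene")[:,:,::-1][210:300,260:360]; b=robot.camera("wrist")[:,:,::-1][90:430,170:470]
f=lambda i,s:cv2.convertScaleAbs(cv2.resize(i,None,fx=s,fy=s,interpolation=cv2.INTER_CUBIC),alpha=1.8,beta=10)
A=f(a,4);B=cv2.resize(f(b,1),(318,360)); cv2.imwrite("pics/p2.png",np.hstack([A,B]))
```

```text
t 2.8667 tcp [506.5  -8.8  54.8] F [0.8 0.2 0.5] w 0.0010629284522049702
offset [0.5 1.2 4.8] rot [-0.    0.05  0.13]
```

View pics/p2.png

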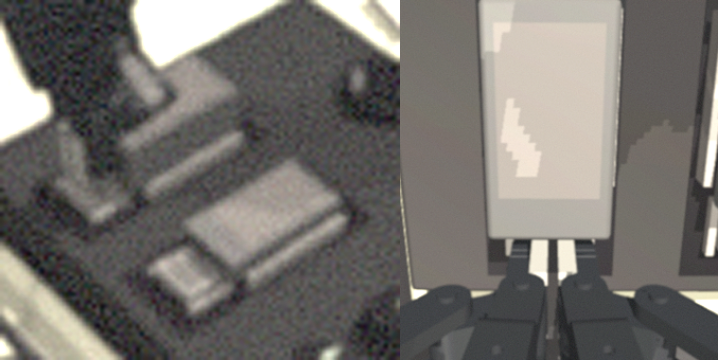

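The finger is over pad A, centred behind the thick battery (wrist crop column 552 against about 550) and clear of its rear edge. Pressing down gently.

jog_arm --increments '[{"claw": 1,"offset": [0,0,3],"rotation": [0,0,0]},{"claw": 1,"offset": [0,0,5],"rotation": [0,0,0]},{"claw": 1,"offset": [0,0,7],"rotation": [0,0,0]},{"claw": 1,"offset": [0,0,9],"rotation": [0,0,0]},{"claw": 1,"offset": [0,0,10.5],"rotation": [0,0,0]},{"claw": 1,"offset": [0,0,11.5],"rotation": [0,0,0]},{"claw": 1,"offset": [0,0,12],"rotation": [0,0,0]},{"claw": 1,"offset": [0,0,12],"rotation": [0,0,0]}]'

```text
time: 3.63
tcp_pos: [0.5067, -0.009, 0.043]
orientation: [[1.0, 0.012, -0.0], [0.012, -1.0, 0.0], [-0.0, -0.0, -1.0]]
wrist_force: [-0.5, 0.4, 5.0]
gripper_width: -0.001
```

jog_arm --increments '[{"claw": 1,"offset": [0,0,1],"rotation": [0,0,0]},{"claw": 1,"offset": [0,0,2],"rotation": [0,0,0]},{"claw": 1,"offset": [0,0,2.8],"rotation": [0,0,0]},{"claw": 1,"offset": [0,0,2.8],"rotation": [0,0,0]}]'

```text
time: 3.97
tcp_pos: [0.5068, -0.009, 0.0402]
orientation: [[1.0, 0.012, -0.0], [0.012, -1.0, 0.0], [-0.0, -0.0, -1.0]]
wrist_force: [0.0, 1.1, 5.7]
gripper_width: -0.001
```

The catch is about 7.3 mm down at 5.7 N. Pushing forward slowly.

jog_arm --increments '[{"claw": 1,"offset": [0,-1,0.2],"rotation": [0,0,0]},{"claw": 1,"offset": [0,-2,0.2],"rotation": [0,0,0]},{"claw": 1,"offset": [0,-3,0.2],"rotation": [0,0,0]},{"claw": 1,"offset": [0,-4,0.2],"rotation": [0,0,0]},{"claw": 1,"offset": [0,-5,0.2],"rotation": [0,0,0]},{"claw": 1,"offset": [0,-6,0.2],"rotation": [0,0,0]},{"claw": 1,"offset": [0,-7,0.2],"rotation": [0,0,0]}]'

```text
time: 4.55
tcp_pos: [0.5071, -0.0037, 0.0402]
orientation: [[1.0, 0.011, 0.001], [0.011, -1.0, -0.002], [0.001, 0.002, -1.0]]
wrist_force: [-0.6, -4.6, 4.4]
gripper_width: 0.001
```

jog_arm --increments '[{"claw": 1,"offset": [0,-2,0.2],"rotation": [0,0,0]},{"claw": 1,"offset": [0,-3.5,0.2],"rotation": [0,0,0]},{"claw": 1,"offset": [0,-5,0.2],"rotation": [0,0,0]},{"claw": 1,"offset": [0,-6.5,0.2],"rotation": [0,0,0]},{"claw": 1,"offset": [0,-8,0.2],"rotation": [0,0,0]}]'

```text
time: 4.97
tcp_pos: [0.5074, 0.0027, 0.0402]
orientation: [[1.0, 0.009, 0.002], [0.009, -1.0, -0.003], [0.002, 0.004, -1.0]]
wrist_force: [-0.3, -4.9, 6.0]
gripper_width: 0.004
```

jog_arm --increments '[{"claw": 1,"offset": [0,-2,0.2],"rotation": [0,0,0]},{"claw": 1,"offset": [0,-3.5,0.2],"rotation": [0,0,0]},{"claw": 1,"offset": [0,-5,0.2],"rotation": [0,0,0]},{"claw": 1,"offset": [0,-6,0.2],"rotation": [0,0,0]},{"claw": 1,"offset": [0,-6,0.2],"rotation": [0,0,0]}]'

```text
time: 5.38
tcp_pos: [0.5078, 0.0073, 0.0402]
orientation: [[1.0, 0.008, 0.003], [0.008, -1.0, -0.005], [0.003, 0.005, -1.0]]
wrist_force: [0.2, -3.9, 5.7]
gripper_width: 0.002
```

Run:
```python
from h import *
goto(507,7,52,0.7)
f=lambda i,s:cv2.convertScaleAbs(cv2.resize(i,None,fx=s,fy=s,interpolation=cv2.INTER_CUBIC),alpha=1.8,beta=10)
a=robot.camera("scene")[:,:,::-1][210:300,260:360]; b=robot.camera("side")[:,:,::-1][205:295,290:390]
cv2.imwrite("pics/p3.png",np.hstack([f(a,4),f(b,4)]))
```

```text
t 5.3833 tcp [507.8   7.3  40.2] F [ 0.2 -3.9  5.7] w 0.001744336432861064
offset [ -0.7   0.4 -11.8] rot [ 0.29 -0.19 -0.25]
```

View pics/p3.png

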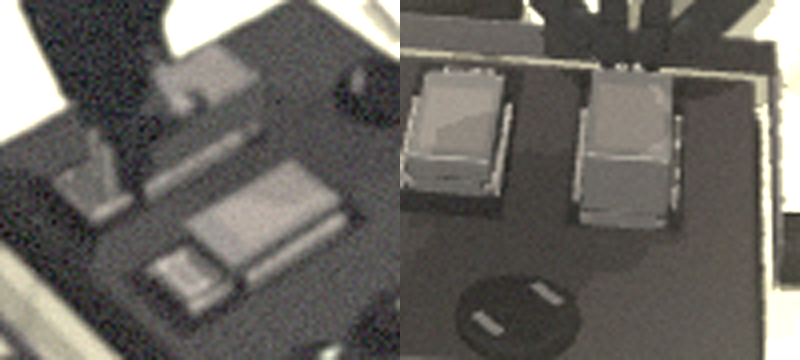

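The battery has moved about 13 mm, past the catch, with the pad held down and the slim battery still in place. I'll back off 1.5 mm, rise above the fence height so the catch springs up, then push on.

jog_arm --increments '[{"claw": 1,"offset": [-0.5,1.5,0],"rotation": [0,0,0]},{"claw": 1,"offset": [-0.7,2,0],"rotation": [0.3,-0.2,-0.2]},{"claw": 1,"offset": [-0.7,2,-3],"rotation": [0.3,-0.2,-0.2]},{"claw": 1,"offset": [-0.7,2,-6],"rotation": [0.3,-0.2,-0.2]},{"claw": 1,"offset": [-0.7,2,-9],"rotation": [0.3,-0.2,-0.2]},{"claw": 1,"offset": [-0.7,2,-12],"rotation": [0.3,-0.2,-0.2]},{"claw": 1,"offset": [-0.7,2,-12],"rotation": [0.3,-0.2,-0.2]}]'

```text
time: 6.07
tcp_pos: [0.5068, 0.0051, 0.0526]
orientation: [[1.0, 0.011, -0.0], [0.011, -1.0, -0.0], [-0.0, 0.0, -1.0]]
wrist_force: [-0.4, -0.5, 0.1]
gripper_width: -0.005
```

jog_arm --increments '[{"claw": 1,"offset": [0,-2,0],"rotation": [0,0,0]},{"claw": 1,"offset": [0,-4,0],"rotation": [0,0,0]},{"claw": 1,"offset": [0,-6,0],"rotation": [0,0,0]},{"claw": 1,"offset": [0,-8,0],"rotation": [0,0,0]},{"claw": 1,"offset": [0,-10,0],"rotation": [0,0,0]},{"claw": 1,"offset": [0,-12,0],"rotation": [0,0,0]},{"claw": 1,"offset": [0,-14,0],"rotation": [0,0,0]},{"claw": 1,"offset": [0,-15,0],"rotation": [0,0,0]},{"claw": 1,"offset": [0,-15,0],"rotation": [0,0,0]}]'

```text
time: 6.82
tcp_pos: [0.5066, 0.0206, 0.0525]
orientation: [[1.0, 0.012, -0.001], [0.012, -1.0, 0.0], [-0.001, -0.0, -1.0]]
wrist_force: [0.1, 0.1, -0.5]
gripper_width: 0.0
```

jog_arm --increments '[{"claw": 1,"offset": [0,-2,0],"rotation": [0,0,0]},{"claw": 1,"offset": [0,-4,0],"rotation": [0,0,0]},{"claw": 1,"offset": [0,-6,0],"rotation": [0,0,0]},{"claw": 1,"offset": [0,-8,0],"rotation": [0,0,0]},{"claw": 1,"offset": [0,-10,0],"rotation": [0,0,0]},{"claw": 1,"offset": [0,-11.5,0],"rotation": [0,0,0]},{"claw": 1,"offset": [0,-12.5,0],"rotation": [0,0,0]},{"claw": 1,"offset": [0,-12.5,0],"rotation": [0,0,0]}]'

```text
time: 7.48
tcp_pos: [0.5064, 0.0335, 0.0525]
orientation: [[1.0, 0.012, -0.001], [0.012, -1.0, 0.0], [-0.001, -0.0, -1.0]]
wrist_force: [0.5, -0.4, -0.5]
gripper_width: -0.001
```

Front face is at y ≈ 44.5, so the push is about 39 mm. Backing off, rising and moving to the view pose.

jog_arm --increments '[{"claw": 1,"offset": [0,3,0],"rotation": [0,0,0]},{"claw": 1,"offset": [0,5,0],"rotation": [0,0,0]},{"claw": 1,"offset": [0,6,-15],"rotation": [0,0,0]},{"claw": 1,"offset": [0,6,-45],"rotation": [0,0,0]},{"claw": 1,"offset": [0,20,-80],"rotation": [0,0,0]},{"claw": 1,"offset": [-3,60,-120],"rotation": [0,0,0]},{"claw": 1,"offset": [-3,94,-157],"rotation": [0,0,0]},{"claw": 1,"offset": [-3,94,-157],"rotation": [0,0,0]},{"claw": 1,"offset": [-3,94,-157],"rotation": [0,0,0]},{"claw": 1,"offset": [-3,94,-157],"rotation": [0,0,0]}]'

```text
time: 8.32
tcp_pos: [0.5049, -0.0615, 0.2103]
orientation: [[1.0, 0.01, 0.002], [0.01, -1.0, 0.001], [0.002, -0.001, -1.0]]
wrist_force: [-0.1, 0.4, -0.2]
gripper_width: 0.002
```

Run:
```python
from h import *
goto(504,-60,210,0.7)
c=robot.get_calibration("wrist"); i=robot.camera("wrist")[:,:,::-1]; import json; json.dump({k:np.array(v).tolist() for k,v in c.items()},open("w2.json","w"))
f=lambda i,s:cv2.convertScaleAbs(cv2.resize(i,None,fx=s,fy=s,interpolation=cv2.INTER_CUBIC),alpha=1.8,beta=10)
s=robot.camera("side")[:,:,::-1][200:320,210:400]; sc=robot.camera("scene")[:,:,::-1][210:300,260:380]
cv2.imwrite("pics/w2.png",np.hstack([f(i[0:210,200:480],1.4)[:294],np.zeros((294,8,3),np.uint8),f(cv2.resize(sc,(392,294)),1)]))
cv2.imwrite("pics/s2.png",f(s,4));
```

```text
t 8.3167 tcp [504.9 -61.5 210.3] F [-0.1  0.4 -0.2] w 0.0020108417578196076
offset [-0.9 -1.5  0.3] rot [-0.05 -0.09 -0.13]
```

View pics/w2.png

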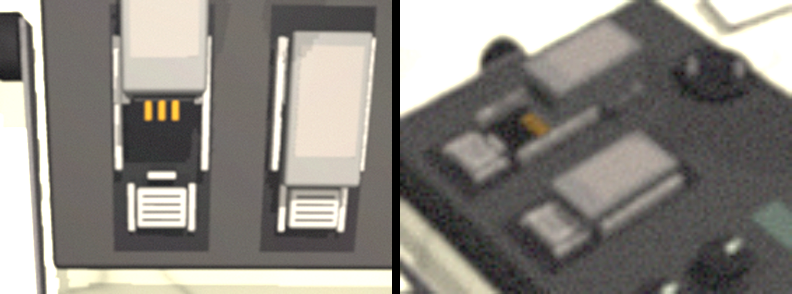

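View pics/s2.png

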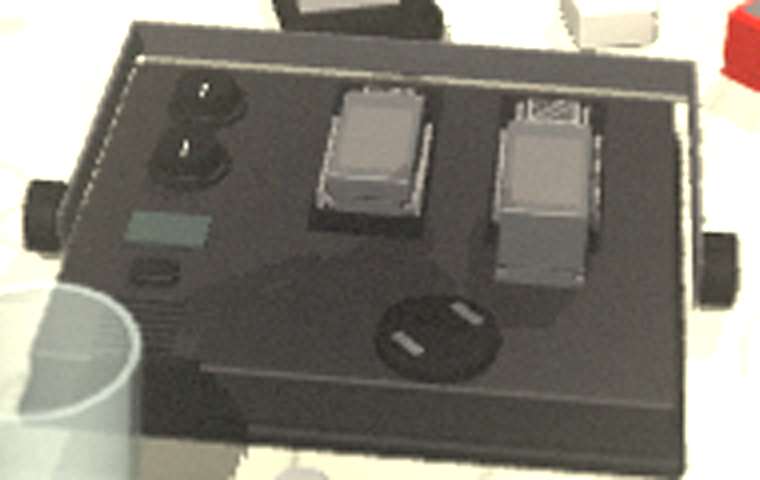

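The wrist view shows the catch pad and tooth standing clear behind the thick battery, which lies flat ahead with its rear edge at crop row 94. The slim battery is still latched and the cap hasn't moved. Now a numeric check of the battery's position.

Run:
```python
from h import *; import json
c=json.load(open("w2.json")); w=lambda u,v:(200+(u+.5)/1.4-.5,(v+.5)/1.4-.5)
print("thick rear",(plane(c,[w(122,94),w(207,94)],.077)*1000).round(1).tolist())
print("slim rear",(plane(c,[w(287,185),w(362,185)],.0585)*1000).round(1).tolist())
print("padA rear @up/down",(plane(c,[w(137,229),w(188,229)],.0475)*1000).round(1).tolist(),(plane(c,[w(137,229),w(188,229)],.040)*1000).round(1).tolist())
sc=robot.get_calibration("side"); q=lambda u,v:((u+.5)/4-.5+210,(v+.5)/4-.5+200)
print("side top z77 rear,front",(plane(sc,[q(510,122),q(592,122),q(588,210),q(502,210)],.077)*1000).round(1).tolist())
print("side front bottom z38",(plane(sc,[q(497,280),q(583,283)],.038)*1000).round(1).tolist())
d=[]
a=cv2.imread("pics/side0.png").astype(int); b=robot.camera("side")[:,:,::-1].astype(int)
m=(abs(a-b).max(2)>40).astype(np.uint8); n,l,st,_=cv2.connectedComponentsWithStats(m)
print([s.tolist() for s in st[1:] if s[4]>15])
goto(504,-60,210,.7)
```

```text
thick rear [[487.9, 45.6], [525.9, 46.0]]
slim rear [[568.6, 6.2], [606.3, 6.8]]
padA rear @up/down [[493.5, -17.5], [520.4, -17.3]] [[493.2, -18.4], [520.8, -18.1]]
side top z77 rear,front [[521.9, 50.6], [485.1, 45.5], [484.7, 112.9], [521.0, 117.8]]
side front bottom z38 [[521.4, 116.2], [484.0, 113.3]]
[[573, 0, 67, 191, 4645], [337, 30, 51, 12, 199], [378, 46, 6, 7, 21], [323, 57, 66, 84, 2762], [345, 126, 226, 74, 5729], [533, 203, 25, 28, 390], [577, 230, 22, 24, 64], [530, 241, 67, 239, 8488]]
t 8.5167 tcp [504.1 -59.3 208.3] F [-0.   0.7 -0.7] w 0.0021623251512373287
offset [-0.1  0.7 -1.7] rot [-0.05  0.17  0.09]
```

```bash
python3 -c "
from h import *
print(robot.job_done()); print(robot.observe()['time'])"
```

```text
the job is handed in; nothing more can be done
None
the job is handed in; nothing more can be done
```

The thick battery is out of its hooks and lying flat on the back of the light, and I handed the job in about 8.5 s into the 35 s.

**What I did:** I pressed the catch in the bay at x = -75 mm down about 7.3 mm (about 6 N) with the closed fingertips. Holding it down, I pushed the battery about 13 mm, past the catch. Then I backed off so the catch could spring up, pushed the battery on clear of the hooks, and withdrew the hand upward.

**Last checks:**
- **Battery travel:** the wrist view put its rear end 39.7 mm forward of where it started; the hooks let go after 30 mm. It stopped short of the lens cap.
- **Lying flat:** in the side view, the battery's front top and bottom edges line up at the given heights.
- **Catch:** its rear edge sits where it was measured when up. A single view only shifts by about 1 mm between up and down. The force falling to about zero as I lifted also fits a sprung-up catch.
- **Other things:** the slim battery's rear end has not moved. Comparing side pictures showed no change at the other objects it covers; I did not separately check those outside it.
- **Robot:** the fingertips are about 0.21 m above the desk, and the wrist force is near zero.

**Disagreement:** the scene and side views differed by about 6 mm on the light's position, so I worked from the wrist view. In the final check, the side view put the rear end at about y = 45 to 51 mm, against 46 mm from the wrist view.

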